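Fit the lens and its retaining ring to the spotlight

TASK

Put the lens into the mouth of the small upright spotlight so that it sits down flat in its seat, and let go of it. Then set the black retaining ring over it, let its pins drop through the gaps of the brass collar and screw it clockwise (seen from above) until it comes to its stop, so that it holds the lens down, and let go. Never press hard on the lens, and leave the other things on the desk where they are.

Things in the scene. Friction and masses are not known exactly. Their poses are not given: they have to be found in the camera images.
- lamp: small grey spotlight, fixed to the desk, standing upright with its mouth up: round black foot 92 mm in diameter, grey body 54 mm in diameter with dark fins, aluminium neck tube 45 mm outside and 40.4 mm inside; the mouth's rim is 80 mm above the desk. Origin: centre of the foot's underside; z up along the lamp's axis.
- mouth (a point): centre of the mouth, in the plane of the neck's rim, z up (on the lamp's axis, 80 mm above the desk). Round the neck sits a brass collar with four lugs, 53.6 mm in diameter over the lugs, tops flush with the rim. The collar's angle differs every time and is NOT given by the lamp's yaw or any other reading: see its gaps in a picture or find them by feel.
- ramps (a point): point on the lamp's axis, 3 mm below the rim, where the ramps start (its yaw is the lamp's, not the collar's). Four lugs 90 degrees apart, with four open gaps of about 40 degrees between them. Each lug's underside is a ramp, 3 mm under the rim at its anticlockwise end (seen from above) and 6.7 mm at its clockwise end, 44 degrees on, where a stop hangs down.
- seat (a joint): white spring-loaded seat inside the mouth, a disc 39 mm in diameter; m of travel downward. At 0 its top is 3.5 mm below the rim; about 2.5 N per mm, at most 4.5 mm. The lens's weight alone gives about 0.3 mm, the ring lying loose on it 0.6 mm, the ring screwed to its stop about 2.4 mm. Turning the ring down takes 0.05 to 0.3 N m; at the stop the moment rises past 1 N m.
- lens: lens in a metal cell, 31 mm tall, 60 g: dark flange 38 mm in diameter, 7.5 mm thick, with a bevelled foot; on it an aluminium barrel 24 mm in diameter (up to 28 mm height, grip it here) with a glass dome. Stands flange down. Origin: centre of its underside, z up. Seated, the origin is 3.5 to 4 mm below the rim and the flange stands about 4 mm proud of it.
- ring: black knurled retaining ring, 64 mm outside, 20 mm tall, 80 g, bore 56.8 mm; lies right way up. Origin: centre of its underside, z up. Its top is an inward flange 7 mm thick with a 31 mm hole for the lens's barrel; the flange's underside (13 mm above the origin) bears on the lens's flange. Four inward pins 4 mm thick, ends 24.2 mm from the axis, centred 3.3 mm above the underside.
- ring_top (a point): centre of the ring's top face, 20 mm above its underside; axes as the ring's. The pins lie along +x, +y, -x, -y, each marked by a white dot on top. Ring's underside below the rim: 1.3 mm with pins on the lugs' tops, about 9.5 with pins dropped through the gaps (resting on the seated lens), about 11.5 at the stop, up to 75 degrees clockwise on. Let go, the ramps hold by friction.
- lens_cap: bystander: black round plastic lens cap, 52 mm in diameter, 9 mm thick, lying on the desk. Origin: centre of its underside.
- loupe: bystander: black print loupe, 44 mm in diameter, 45 mm tall, standing on the desk. Origin: centre of its underside.
- eraser: bystander: blue and white eraser, 19 x 42 x 12 mm. Origin: centre of its underside.
- card_case: bystander: small teal card case, 27 x 59 x 26 mm. Origin: centre of its underside.
Things that resemble listed ones, but are neither listed nor needed, are in the scene too. Several things look just like the ring: the one meant starts farthest from the robot's base.

How it is judged:
On the way, in this order (a step that is already met when the one before it is completed fails the run):
1. the lens sits flat in the mouth, let go, with the ring not yet over it (horizontal distance between lens and mouth below 0.003 m and z of lens in the frame of mouth below -0.0025 m and angle between lens's own z axis and vertical below 0.06 rad and contact force between lens and the fingers below 0.1 N and horizontal distance between ring and mouth above 0.05 m), for 0.2 s.
2. the ring is over the lens with its pins through the collar's gaps (horizontal distance between lens and mouth below 0.003 m and z of lens in the frame of mouth below -0.0025 m and angle between lens's own z axis and vertical below 0.06 rad and horizontal distance between ring and mouth below 0.004 m and z of ring in the frame of mouth below -0.006 m), for 0.1 s.
At the end, for the whole second after the job is handed in: Lens within 3 mm of the mouth's axis, its underside over 2.5 mm below the rim, tilt under 0.06 rad; ring released, at rest, within 4 mm of the axis, tilt under 0.06 rad, its underside 10.2 to 14.5 mm below the rim, holding the seat over 1.5 mm down (screwed close to its stop) (horizontal distance between lens and mouth below 0.003 m and z of lens in the frame of mouth below -0.0025 m and angle between each of lens, ring's own z axis and vertical below 0.06 rad and value of joint seat above 0.0015 m and horizontal distance between ring and mouth below 0.004 m and z of ring in the frame of mouth between -0.0145 and -0.0102 m and linear speed of ring below 0.02 m/s and contact force between ring and the fingers below 0.1 N); the robot touches nothing.
It fails at once if the lens is pressed against the lamp or by the ring with more than 30 N (contact force between lens and lamp above 30 N or contact force between lens and ring above 30 N).
It fails at once if a bystander is moved by more than 20 mm (distance of any of lens_cap, loupe, eraser, card_case from where it was at the start of the episode above 0.02 m).
It also fails if it takes over 64 s, if anything falls off the work surface, if the arm or the gripper's body presses on something with over 40 N, if the wrist force passes 120 N, or if a joint passes its speed limit or range.

ROBOT

A 7-joint arm with a two-finger parallel gripper is mounted at the origin on the work surface; the furniture and walls round the work are solid. World frame = base frame: x ahead of the robot, y to its left, z up, the work surface at z = 0. Lengths are in m, angles in rad, forces in N, time in s.
With the tool pointing down it reaches from about 0.4 to 0.9 m from the base axis. Payload 5.6 kg.
Tool frame: the origin (TCP) lies midway between the tips of the shut fingers; the grasp point (between the pads) lies 19 mm behind it; z points along the fingers, y is the line along which they close (so a half turn about z gives the same grasp; the last joint's range is limited). The gripper opens to 92 mm and grips with 3 to 60 N. Pads are 20 mm wide; open, the fingers measure 128 mm over their backs; the gripper's body (75 mm by 189 mm) begins 69 mm behind the grasp point.
Start: joints at [1.274, 0.468, -0.012, 1.603, 0.006, 1.071, -0.056], TCP at [0.163, -0.629, 0.215] pointing down, gripper open.
Joint ranges: [-2.53, 2.53], [-0.31, 2.02], [-1.57, 1.55], [0.28, 2.44], [-1.29, 4.43], [0.15, 1.84], [-2.92, 2.92]. Speed limits (rad/s): [2.57, 2.57, 3.14, 3.14, 3.14, 3.14, 3.14].

INTERFACE

Orientations are given as a 3x3 rotation matrix whose columns are the frame's x, y, z axes.
In Python, from station import env, effector, solver, viewer, workorder, search_frame, tip_of gives the robot as it stands. Calls block until the motion is done:
- env.reach(position, orientation): joint-space move of the TCP to a pose.
- env.movel(position, frame=None, rate=0.15): straight line of the TCP; frame=None keeps the orientation; rate is the mean speed in m/s.
- env.goto_joints(angles): joint-space move.
- effector.release() and effector.grasp(squeeze=None): open the fingers fully, or close them until they stop; squeeze is the grip in N (None keeps the last).
- env.pause(seconds).
- solver.inverse_kinematics(position, orientation): joint angles nearest the present ones, or None.
- env.sense(): the state.
- viewer.read_camera(name): name is "scene" or "top" or "wrist"; returns (picture, depth): 480x640x3 uint8, red, green, blue; 480x640 float32, m along the optical axis (not along the pixel's ray), 0 where there is no reading.
- viewer.camera_info(name): a dict with "intrinsics" (3x3 intrinsics, pixels), "eye" and "rotation" of the camera in the world; the wrist camera has in their place "T_tool_cam" (4x4, takes a point from camera to tool coordinates, whose origin is the TCP and whose axes are the flange's). Camera axes: x right, y up, looking along -z (the intrinsics and any distortion apply to the point x, -y, -z); pixel columns grow to the right and rows downward; lengths in m; the calibration is good to about 2 mm. The wrist camera is an equidistant fisheye: a pixel r from the principal point sees the ray r / f radians off the axis. A picture is of the moment at which its call begins: read the wrist's pose just before it. camera_info takes no time and is no camera call.
A pose or a line that the arm cannot do raises env.PlanningError and nothing moves.
- workorder.finish_job(): hands the job in; it is judged then, once.
Trained networks look in the newest picture that a camera, given by its name, has taken for a name from the list of things; names that differ only in an ending like _2 or _b are one class to them, and where a whole thing is asked for, a point or a joint stands for the part that bears it (a point fixed in the world has none). Each returns a list of dicts, best first, with "score" (0 to 1); they miss things now and then, are a little off and sometimes report something else, mostly with a low value. They report only what shows in the picture. A call takes as long as a camera call. They do not tell look-alikes from the thing itself.
- search_frame(camera, name): "at" ([x, y, z] in m, in world coordinates, good to about 4 mm: the middle of the surface that is visible of it).
- tip_of(camera, name): "at" ([x, y, z] in m, in world coordinates, good to about 4 mm: a listed point, or the origin of a listed thing).
The state is a dict: "t": time; "joint_positions": joint angles; "joint_velocities": joint speeds; "tau": joint torques, N m; "ee_pos": TCP position; "tcp_rot": TCP orientation; "wrist_force": force on the tool from outside, world axes, zero at the start; "moment": the same for the moment, N m; "gripper_width": finger opening in m; "grasp_force": force on a finger pad.
Only numpy, scipy, OpenCV 4.12 (cv2) and the standard library are available. Lean on these libraries where they do the work, as an engineer would, in place of code of your own. Each camera call takes 0.05 s, during which the arm holds its last target. There are 200 camera calls.

## Working session

There is one attempt and no reset: what is moved stays moved. The work goes in short steps, each a Python script; the robot and the scene stay as the last script left them, time stands still between calls to the robot, and variables do not carry over. Pictures are saved under pics/ and viewed, at most 10 in all, crops included, and the job is handed in when it is done.

```bash
ls; mkdir -p pics
cat > h.py <<'E'
import numpy as np,cv2
from station import env,effector,solver,viewer,workorder,search_frame,tip_of
def save(n,p): cv2.imwrite('pics/'+n+'.png',p[:,:,::-1])
def down(yaw): # tool z down, tool x at yaw
    c,s=np.cos(yaw),np.sin(yaw); return np.array([[c,s,0],[s,-c,0],[0,0,-1.]])
E
python3 - <<'E'
from h import *
s=env.sense();print(s['t'],s['ee_pos'],s['tcp_rot'].tolist() if hasattr(s['tcp_rot'],'tolist') else s['tcp_rot'])
for c in ['top','scene']:
    p,d=viewer.read_camera(c);save(c+'0',p);np.save(c+'d.npy',d)
    for n in ['lamp','mouth','lens','ring','ring_top','lens_cap','loupe','eraser','card_case']:
        f=tip_of if n in('mouth','ring_top','lens') else search_frame
        print(c,n,[(np.round(r['at'],3).tolist(),round(r['score'],2)) for r in f(c,n)][:6])
print({k:np.round(v,3).tolist() for k,v in viewer.camera_info('wrist').items() if not isinstance(v,str)}, viewer.camera_info('top'))
print(env.sense()['t'])
E
```

```text
pics
0.0 [ 0.16303033 -0.6286361   0.21366663] [[0.9679631103209217, 0.2510918692957855, -0.0005387312828711974], [0.25109242190846454, -0.9679617483753944, 0.001627680002707713], [-0.0001127740599772731, -0.0017108055406021563, -0.9999985302121265]]
top lamp [([0.568, -0.003, 0.016], 0.9)]
top mouth [([0.571, -0.009, 0.076], 0.79)]
top lens [([0.504, -0.25, -0.004], 0.62), ([0.57, -0.005, 0.001], 0.54)]
top ring [([0.365, 0.256, 0.022], 0.88), ([0.339, 0.065, 0.02], 0.87), ([0.371, 0.154, 0.024], 0.82), ([0.47, 0.218, 0.021], 0.7)]
top ring_top [([0.367, 0.154, 0.016], 0.83), ([0.471, 0.217, 0.023], 0.82), ([0.364, 0.26, 0.02], 0.79), ([0.337, 0.055, 0.015], 0.61)]
top lens_cap [([0.667, 0.238, 0.009], 0.84)]
top loupe [([0.681, -0.209, 0.044], 0.58)]
top eraser [([0.438, 0.044, 0.012], 0.56)]
top card_case [([0.744, -0.052, 0.024], 0.78), ([0.503, -0.246, 0.008], 0.2)]
scene lamp [([0.554, -0.027, 0.033], 0.83)]
scene mouth [([0.574, -0.006, 0.079], 0.69)]
scene lens [([0.505, -0.248, 0.001], 0.7), ([0.688, -0.21, 0.003], 0.49)]
scene ring [([0.335, 0.048, 0.023], 0.9), ([0.363, 0.
[... 298 characters left out ...]
24], 0.53)]
scene eraser [([0.43, 0.041, 0.011], 0.65)]
scene card_case [([0.741, -0.054, 0.023], 0.54)]
{'intrinsics': [[371.648, 0.0, 318.625], [0.0, 371.648, 239.329], [0.0, 0.0, 1.0]], 'T_tool_cam': [[-0.001, 0.955, 0.295, 0.085], [1.0, 0.0, 0.001, -0.001], [0.001, 0.295, -0.955, -0.169], [0.0, 0.0, 0.0, 1.0]]} {'intrinsics': array([[520.89353995,   0.        , 319.87934772],
       [  0.        , 520.89353995, 241.77679241],
       [  0.        ,   0.        ,   1.        ]]), 'eye': array([0.48529032, 0.01325725, 1.26241118]), 'rotation': array([[-0.01795949,  0.9986996 , -0.04771339],
       [-0.99965182, -0.01701303,  0.0201691 ],
       [ 0.01933112,  0.048059  ,  0.99865742]])}
1.0
```

View pics/top0.png

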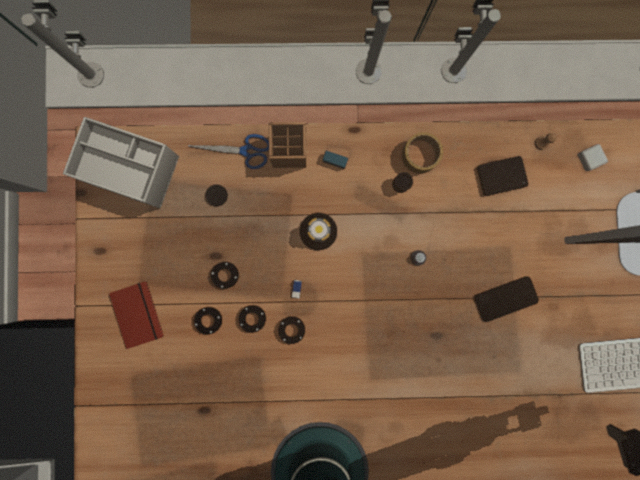

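```bash
cat >> h.py <<'E'
def wrist(name=None):
    s=env.sense(); p,d=viewer.read_camera('wrist')
    if name: save(name,p)
    ci=viewer.camera_info('wrist'); K=ci['intrinsics']; T=ci['T_tool_cam']
    v,u=np.mgrid[0:480,0:640]; x=(u-K[0,2])/K[0,0]; y=(v-K[1,2])/K[1,1]
    th=np.hypot(x,y)+1e-9; k=np.tan(np.minimum(th,1.4))/th
    P=np.stack([x*k*d,-y*k*d,-d],-1); P[d<=0]=np.nan
    W=(P@T[:3,:3].T+T[:3,3])@np.array(s['tcp_rot']).T+np.array(s['ee_pos'])
    return p,W
def project(X,s):  # world points -> wrist pixels
    ci=viewer.camera_info('wrist'); K=ci['intrinsics']; T=ci['T_tool_cam']
    t=(np.atleast_2d(X)-s['ee_pos'])@np.array(s['tcp_rot'])
    c=(t-T[:3,3])@T[:3,:3]; x,y,z=c[:,0],-c[:,1],-c[:,2]
    r=np.hypot(x,y)+1e-12; th=np.arctan2(r,z)
    return np.stack([K[0,0]*th*x/r+K[0,2],K[1,1]*th*y/r+K[1,2]],-1)
def circ(W,c,R,zlo,zhi):
    m=(np.hypot(W[...,0]-c[0],W[...,1]-c[1])<R)&(W[...,2]>zlo)&(W[...,2]<zhi)
    q=W[m]; o,r=cv2.minEnclosingCircle(q[:,:2].astype(np.float32)*1000)
    return np.array(o)/1000,r/1000,len(q),np.median(q[:,2]),q[:,:2].mean(0)
E
python3 - <<'E'
from h import *
for yaw in (-1.57,0,.5,1.1,1.57,3.14):
    for P in ([.504,-.249,.15],[.571,-.007,.2],[.47,.217,.15]):
        q=solver.inverse_kinematics(P,down(yaw)); print(yaw,P,None if q is None else np.round(q,2).tolist())
env.reach([.504,-.249,.15],down(1.1))
p,W=wrist('w_lens')
print(tip_of('wrist','lens')[:2])
print(circ(W,(.504,-.249),.03,.02,.04),circ(W,(.504,-.249),.03,.004,.012)); print(env.sense()['t'])
E
```

```text
-1.57 [0.504, -0.249, 0.15] [0.3, 0.4, 0.12, 1.89, -0.06, 0.86, -2.69]
-1.57 [0.571, -0.007, 0.2] [-0.96, 0.72, 1.35, 1.87, -0.76, 1.21, -2.49]
-1.57 [0.47, 0.217, 0.15] [-1.44, 0.67, 1.29, 2.03, -0.76, 1.04, -2.91]
0 [0.504, -0.249, 0.15] [0.55, 0.41, -0.19, 1.87, 0.1, 0.87, -1.26]
0 [0.571, -0.007, 0.2] [0.37, 0.41, -0.53, 1.79, 0.24, 1.01, -1.82]
0 [0.47, 0.217, 0.15] [0.31, 0.57, -1.05, 1.93, 0.6, 0.99, -2.59]
0.5 [0.504, -0.249, 0.15] [0.63, 0.42, -0.29, 1.86, 0.15, 0.88, -0.8]
0.5 [0.571, -0.007, 0.2] [0.41, 0.42, -0.58, 1.78, 0.27, 1.01, -1.35]
0.5 [0.47, 0.217, 0.15] [0.1, 0.44, -0.74, 1.95, 0.38, 0.89, -1.9]
1.1 [0.504, -0.249, 0.15] [0.72, 0.44, -0.41, 1.86, 0.22, 0.89, -0.26]
1.1 [0.571, -0.007, 0.2] [0.45, 0.44, -0.63, 1.78, 0.3, 1.02, -0.77]
1.1 [0.47, 0.217, 0.15] [0.25, 0.52, -0.94, 1.94, 0.52, 0.95, -1.42]
1.57 [0.504, -0.249, 0.15] [0.8, 0.46, -0.51, 1.85, 0.28, 0.9, 0.16]
1.57 [0.571, -0.007, 0.2] [0.48, 0.45, -0.68, 1.78, 0.32, 1.03, -0.32]
1.57 [0.47, 0.217, 0.15] [0.25, 0.52, -0.94, 1.94, 0.52, 0.95, -0.95]
3.14 [0.504, -0.249, 0.15] [0.95, 0.51, -0.71, 1.84, 0.4, 0.94, 1.63]
3.14 [0.571, -0.007, 0.2] [0.64, 0.53, -0.91, 1.77, 0.47, 1.08, 1.13]
3.14 [0.47, 0.217, 0.15] [0.28, 0.55, -1.0, 1.94, 0.56, 0.97, 0.58]
[{'at': [0.504, -0.2472, -0.0014], 'score': 0.6}]
(array([ 0.50441669, -0.24676279]), 0.012242572784423828, 657, np.float64(0.02807074983991971), array([ 0.50507312, -0.2456101 ])) (array([ 0.50451892, -0.24660431]), 0.019138975143432616, 725, np.float64(0.006554138957601319), array([ 0.50675693, -0.24260453]))
2.9667
```

View pics/w_lens.png

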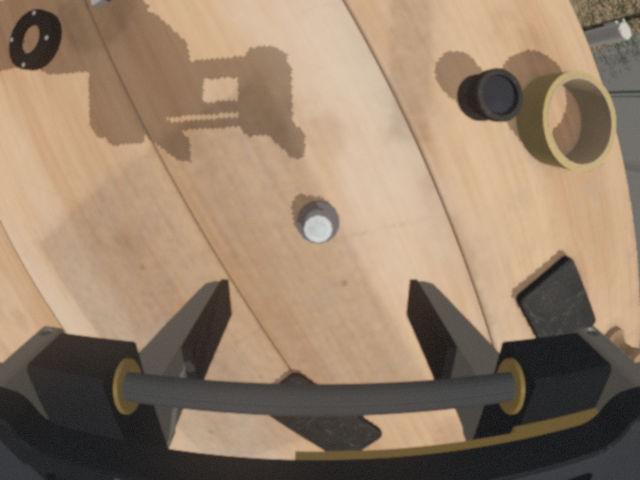

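Run:
```python
from h import *
L=np.array([.5045,-.2467])
env.movel([*L,.06],rate=.15); env.movel([*L,.0105],rate=.1)
effector.grasp(15); s=env.sense(); print(s['gripper_width'],s['grasp_force'],s['wrist_force'],s['ee_pos'])
p,W=wrist('w_grasp')
print(circ(W,L,.021,.004,.0085))
env.movel([*L,.16],rate=.2)
M=np.array([.571,-.007])
env.reach([*M,.25],down(1.1))
p,W=wrist('w_mouth'); s=env.sense(); np.save('Wm.npy',W); np.save('pm.npy',p)
print(s['gripper_width'],s['ee_pos'],tip_of('wrist','mouth')[:2],s['t'])
print(circ(W,M,.04,.076,.084)); print(circ(W,M,.06,.002,.02))
e=np.array([0,0,.25])+[*M,0]
u=project([[*M,.08]],s)[0]; print(u)
a=p[int(u[1])-70:int(u[1])+70,int(u[0])-70:int(u[0])+70]
save('crop_m',cv2.resize(a,None,fx=4,fy=4,interpolation=cv2.INTER_CUBIC))
```

```text
0.022942056329798097 14.999960660934448 [-0.23231995  0.04920478 -0.2940953 ] [ 0.50447849 -0.24666999  0.0104571 ]
(array([ 0.50878125, -0.23782825]), 0.015818373680114746, 922, np.float64(0.006482494558933402), array([ 0.51033432, -0.2351138 ]))
0.02285291538944166 [ 0.57047511 -0.00949039  0.24882474] [{'at': [0.5708, -0.007, 0.0823], 'score': 0.61}] 7.4333
(array([ 0.5726181 , -0.00573326]), 0.02712826919555664, 1208, np.float64(0.07845767339106323), array([ 0.57255656, -0.00531037]))
(array([ 0.57237262, -0.00581256]), 0.04622781372070312, 2309, np.float64(0.010401541605995296), array([0.57829516, 0.0069855 ]))
[318.3089557  217.18641892]
```

View pics/crop_m.png

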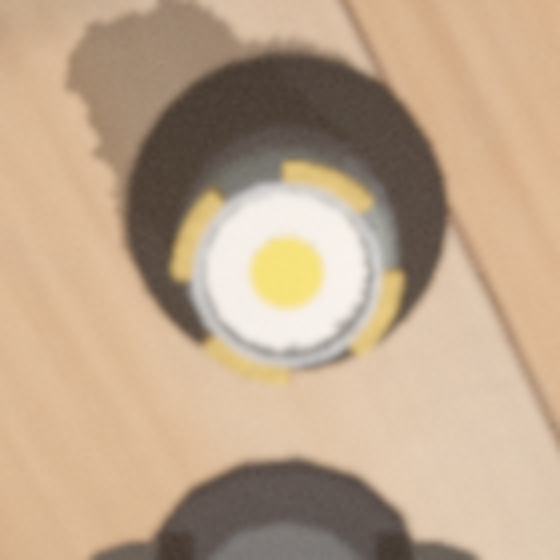

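Run:
```python
from h import *
M=np.array([.5726,-.0057])
env.movel([*M,.25],rate=.1); env.pause(.3)
s=env.sense(); p,W=wrist('w_m2'); print(s['ee_pos'],env.sense()['ee_pos'],s['t'])
print(circ(W,M,.04,.076,.084)[:3]); print(circ(W,M,.06,.002,.02)[:3])
hsv=cv2.cvtColor(p,cv2.COLOR_RGB2HSV)
r=np.hypot(W[...,0]-M[0],W[...,1]-M[1])
m=(W[...,2]>.074)&(W[...,2]<.084)&(r>.0235)&(r<.029)&(hsv[...,1]>80)
q=W[m]; a=np.arctan2(q[:,1]-M[1],q[:,0]-M[0]); print(m.sum(),'lug centre mod90',np.degrees(np.angle(np.exp(4j*a).mean())/4), abs(np.exp(4j*a).mean()))
print(np.histogram(np.degrees(a)%90,bins=18,range=(0,90))[0])
T=(W-s['ee_pos'])@np.array(s['tcp_rot'])
f=(abs(T[...,2])<.012)&(abs(T[...,0])<.03)&(abs(T[...,1])<.03)
t=T[f]; print(len(t))
for z0 in np.arange(-.004,.012,.002):
    k=t[(t[:,2]>=z0)&(t[:,2]<z0+.002)]
    if len(k): print(round(z0,3),len(k),np.round(k.min(0)*1000,1),np.round(k.max(0)*1000,1))
k=t[(t[:,2]>.001)&(t[:,2]<.010)&(t[:,0]>.0)]
from scipy.spatial import ConvexHull
h=k[ConvexHull(k[:,:2]).vertices]; h=h[h[:,0]>.004]
from scipy.optimize import least_squares
o=least_squares(lambda c:np.hypot(h[:,0]-c[0],h[:,1]-c[1])-.019,[0,0],loss='soft_l1',f_scale=.0005); print(np.round(o.x*1000,2),np.round(o.fun*1000,1))
```

```text
[ 0.5725758  -0.00574236  0.25002154] [ 0.57256633 -0.00570727  0.25000276] 8.0333
(array([ 0.57260028, -0.00566413]), 0.026988576889038086, 1210)
(array([ 0.57220258, -0.00598982]), 0.04638559722900391, 2286)
342 lug centre mod90 38.34220665296831 0.5337154665705703
[ 0  0 14 32 36 35 32 34 32 29 37 30 31  0  0  0  0  0]
2158
-0.004 172 [  2.6 -22.9  -4. ] [12.1 22.7 -2. ]
-0.002 126 [  2.9 -22.   -2. ] [12. 22. -0.]
0.0 101 [  2.4 -19.7   0. ] [13.8 19.2  2. ]
0.002 485 [  2.3 -14.9   2. ] [19.  14.9  4. ]
0.004 418 [  2.2 -16.1   4. ] [19.1 16.1  6. ]
0.006 84 [  8.6 -16.3   6. ] [18.7 16.7  8. ]
0.008 49 [  7.9 -16.9   8. ] [18.4 16.9  9.9]
0.01 2 [13.3  9.6 10. ] [16.  12.7 10.2]
[ 0.22 -0.05] [ 2.7  0.1 -0.2 -0.3 -0.4  0.   0.1  0.3  0.6 -0.2]
```

Run:
```python
from h import *
M=np.array([.5726,-.0057])
env.movel([*M,.094],rate=.15); env.pause(.1); f0=np.array(env.sense()['wrist_force']); print(f0)
z=.094; best=None
while z>.0868:
    z-=.0009; env.movel([*M,z],rate=.03); env.pause(.05)
    s=env.sense(); df=np.array(s['wrist_force'])-f0; print(round(z,4),s['ee_pos'][2].round(4),df.round(2))
    if df[2]>4: break
print(env.sense()['t'])
```

```text
[-0.36571491 -0.83327033 -0.26636391]
0.0931 0.0933 [0.06 0.8  0.43]
0.0922 0.0922 [ 0.98  0.69 -0.06]
0.0913 0.0912 [0.13 0.86 0.19]
0.0904 0.0904 [ 0.13  0.51 -0.09]
0.0895 0.0895 [ 0.34  0.36 -0.53]
0.0886 0.0886 [ 0.35  0.59 -0.5 ]
0.0877 0.0877 [-0.78  1.19 -0.69]
0.0868 0.0868 [ 0.06  1.02 -0.18]
0.0859 0.0861 [0.63 0.81 1.71]
12.075
```

```bash
cat > ringlook.py <<'E'
from h import *
def dots(p,W,R,z0,z1):
    c=circ(W,R,.036,z0,z1); C=c[0]
    r=np.hypot(W[...,0]-C[0],W[...,1]-C[1])
    m=(r>.018)&(r<.032)&(W[...,2]>z0)&(W[...,2]<z1)
    g=p.min(-1); m&=g>np.percentile(g[m],50)+60
    q=W[m][:,:2]-C; a=np.arctan2(q[:,1],q[:,0]); v=np.exp(4j*a).mean()
    return c,len(q),np.degrees(np.angle(v)/4),abs(v),np.sort(np.degrees(a).round())
E
python3 - <<'E'
from ringlook import *
M=np.array([.5726,-.0057])
effector.release(); env.movel([*M,.2],rate=.2)
p,W=wrist('w_seated'); print('barrel',circ(W,M,.02,.09,.12),'flange',circ(W,M,.024,.0805,.0865)[:4])
R=[.471,.2175]
env.reach([*R,.15],down(1.57)); env.movel([*R,.15],rate=.1);env.pause(.2)
p,W=wrist('w_ring'); s=env.sense(); np.savez('ring.npz',p=p,W=W)
print(s['ee_pos'],dots(p,W,R,.016,.026),s['t'])
u=project([[*R,.02]],s)[0].astype(int); A=p[u[1]-60:u[1]+60,u[0]-60:u[0]+60]
u=[318,217]; p=cv2.imread('pics/w_seated.png')[:,:,::-1];B=p[u[1]-60:u[1]+60,u[0]-60:u[0]+60]
save('crop2',cv2.resize(np.hstack([A,B]),None,fx=3.2,fy=3.2,interpolation=cv2.INTER_CUBIC))
E
```

```text
barrel (array([ 0.5725849 , -0.00531688]), 0.011934287071228027, 829, np.float64(0.1040113779081869), array([ 0.57338332, -0.00384002])) flange (array([ 0.57337   , -0.00575592]), 0.023407436370849608, 805, np.float64(0.08282481700759846))
[0.4711562  0.21728311 0.15005373] ((array([0.47147122, 0.22004074]), 0.03276511764526367, 3424, np.float64(0.018952559966461002), array([0.47136758, 0.22119975])), 142, np.float64(-11.294124898740598), np.float64(0.9790651646918824), array([-107., -106., -106., -106., -105., -105., -104., -104., -104.,
       -103., -103., -103., -103., -102., -102., -102., -102., -102.,
       -101., -101., -100., -100., -100., -100.,  -99.,  -99.,  -99.,
        -98.,  -98.,  -98.,  -97.,  -97.,  -96.,  -96.,  -18.,  -16.,
        -16.,  -16.,  -16.,  -15.,  -15.,  -15.,  -14.,  -14.,  -14.,
        -14.,  -13.,  -13.,  -13.,  -13.,  -12.,  -12.,  -12.,  -12.,
        -11.,  -11.,  -11.,  -10.,  -10.,  -10.,  -10.,  -10.,   -9.,
         -9.,   -9.,   -8.,   -7.,   -7.,   -6.,   -6.,   -6.,   74.,
         74.,   75.,   75.,   75.,   76.,   76.,   76.,   77.,   77.,
         77.,   77.,   77.,   78.,   78.,   78.,   79.,   79.,   79.,
         79.,   79.,   80.,   80.,   80.,   81.,   81.,   81.,   81.,
         81.,   82.,   82.,   82.,   83.,   83.,   83.,   83.,   84.,
        164.,  164.,  165.,  165.,  165.,  166.,  166.,  166.,  167.,
        167.,  167.,  167.,  167.,  168.,  168.,  169.,  169.,  169.,
        170.,  170.,  170.,  170.,  170.,  171.,  171.,  171.,  171.,
        171.,  172.,  173.,  173.,  173.,  173.,  175.])) 15.4167
```

View pics/crop2.png

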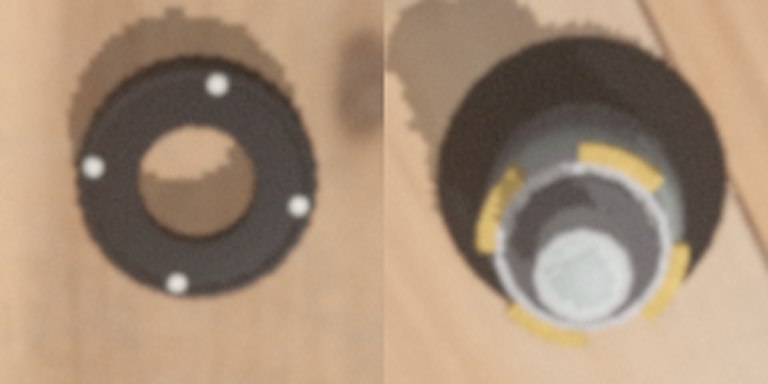

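Run:
```python
from ringlook import *
d=np.load('ring.npz'); p,W=d['p'],d['W']; C=np.array([.4715,.2200])
def dotc(p,W,C,z0,z1):
    r=np.hypot(W[...,0]-C[0],W[...,1]-C[1]); m=(r>.018)&(r<.032)&(W[...,2]>z0)&(W[...,2]<z1)
    g=p.min(-1); m&=g>np.percentile(g[m],50)+60
    n,l,st,ce=cv2.connectedComponentsWithStats(m.astype(np.uint8))
    return np.array([W[l==i][:,:2].mean(0) for i in range(1,n) if st[i,4]>8])
D=dotc(p,W,C,.014,.026); print(D.round(4).tolist(),D.mean(0)); C=D.mean(0) if len(D)==4 else C
env.movel([*C,.06],rate=.2); env.movel([*C,.005],rate=.1)
effector.grasp(35); s=env.sense(); print(s['gripper_width'],s['grasp_force'],s['ee_pos'],s['wrist_force'])
env.movel([*C,.16],rate=.2); env.pause(.2)
s=env.sense(); p,W=wrist('w_ringhand'); z=s['ee_pos'][2]-.005+.02
R=np.array(s['tcp_rot']); T=(W-s['ee_pos'])@R
print('tool',s['ee_pos'],s['gripper_width'],s['t'])
D=dotc(p,W,s['ee_pos'][:2],z-.006,z+.006); print(((D-s['ee_pos'][:2])*1000).round(1).tolist())
```

```text
[[0.4767, 0.247], [0.4443, 0.2253], [0.4983, 0.2145], [0.466, 0.1929]] [0.47134707 0.21991639]
0.06292879195181826 35.000780381960794 [0.47153836 0.2199345  0.00529636] [-1.02001611 -0.93216651  2.24747209]
tool [0.4706541  0.21969738 0.15881945] 0.06314996165949023 18.3833
[[6.0, 26.5], [-26.3, 5.2], [27.7, -5.6], [-4.6, -27.3]]
```

View pics/w_ringhand.png

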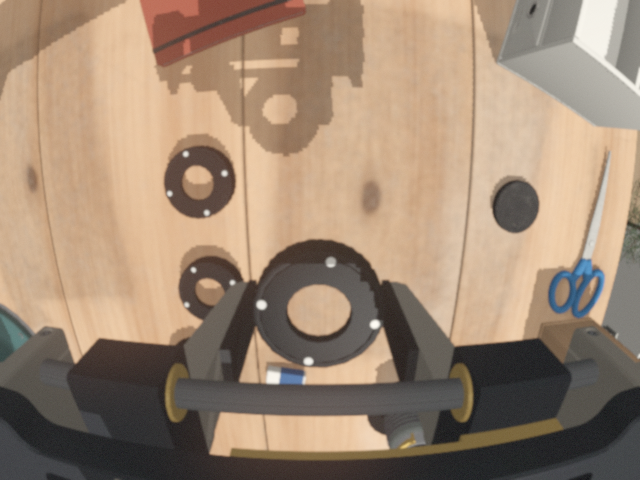

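Run:
```python
from h import *
M=np.array([.5724,-.0056]); psi=1.57+np.radians(4.6)
env.reach([*M,.17],down(psi)); env.movel([*M,.13],rate=.15); env.movel([*M,.088],frame=down(psi),rate=.1); env.pause(.1)
s=env.sense(); f0=np.array(s['wrist_force']); print(f0,s['ee_pos'],s['joint_positions'][6])
z=.088
while z>.0755:
    z-=.0012; env.movel([*M,z],rate=.04); env.pause(.03)
    s=env.sense(); df=np.array(s['wrist_force'])-f0; print(round(z,4),s['ee_pos'].round(4),df.round(2))
    if df[2]>4: break
print(env.sense()['t'],s['gripper_width'])
```

```text
[-0.22309953 -0.29112133 -2.33160289] [ 0.57302062 -0.00546435  0.08873588] -0.3143417308647393
0.0868 [ 0.5725 -0.0056  0.0871] [0.07 0.73 1.28]
0.0856 [ 0.5724 -0.0056  0.0856] [ 0.07 -0.77  2.23]
0.0844 [ 0.5723 -0.0056  0.0843] [0.42 0.13 0.8 ]
0.0832 [ 0.5723 -0.0056  0.0831] [-0.76  0.44  1.16]
0.082 [ 0.5724 -0.0056  0.0819] [-0.31 -0.51  1.  ]
0.0808 [ 0.5723 -0.0056  0.0807] [0.9  0.08 1.43]
0.0796 [ 0.5724 -0.0056  0.0796] [0.76 0.72 1.29]
0.0784 [ 0.5724 -0.0056  0.0784] [-0.86 -0.09  1.44]
0.0772 [ 0.5723 -0.0056  0.0771] [0.21 0.66 2.13]
0.076 [ 0.5724 -0.0056  0.076 ] [0.92 0.23 2.88]
0.0748 [ 0.5725 -0.0056  0.075 ] [-0.56  0.52  4.42]
23.6083 0.06274425387556298
```

Run:
```python
from h import *
M=np.array([.5724,-.0056]); psi=1.57+np.radians(4.6)
s=env.sense(); z=.0748; m0=s['moment'][2]; f0=-2.33+1.0; print('m0',m0,s['t'])
for k in range(1,28):
    a=3*k
    env.movel([*M,z],frame=down(psi-np.radians(a)),rate=.05)
    s=env.sense(); fz=s['wrist_force'][2]-f0; mz=s['moment'][2]-m0
    print(a,round(z,4),s['ee_pos'][2].round(4),fz.round(1),mz.round(2),round(s['gripper_width'],4),round(s['t'],1))
    if abs(mz)>.9: break
    if fz<2: z-=.0004 if fz<-1 else .0002
    if s['t']>45: break
```

```text
m0 -0.02780362840607649 23.6083
3 0.0748 0.075 2.7 0.03 0.0629 23.9
6 0.0748 0.0749 3.5 0.0 0.0629 24.1
9 0.0748 0.0749 4.9 -0.0 0.063 24.4
12 0.0748 0.0748 3.2 -0.02 0.0629 24.6
15 0.0748 0.0748 3.8 0.07 0.0628 24.9
18 0.0748 0.0748 2.9 0.01 0.0629 25.1
21 0.0748 0.0748 4.0 0.0 0.0632 25.4
24 0.0748 0.0748 4.7 -0.03 0.0629 25.6
27 0.0748 0.0748 4.2 0.02 0.0633 25.9
30 0.0748 0.0748 3.9 0.03 0.0631 26.1
33 0.0748 0.0748 4.0 -0.03 0.0629 26.4
36 0.0748 0.0748 3.2 -0.02 0.0631 26.6
39 0.0748 0.0748 3.8 0.01 0.0629 26.9
42 0.0748 0.0748 3.2 -0.02 0.0627 27.1
45 0.0748 0.0748 3.3 0.03 0.0628 27.4
48 0.0748 0.0747 3.3 -0.04 0.0633 27.6
51 0.0748 0.0745 0.6 -0.03 0.0628 27.9
54 0.0746 0.0743 -0.9 -0.03 0.0632 28.1
57 0.0744 0.0742 -1.4 -0.06 0.0631 28.4
60 0.074 0.074 -2.3 0.21 0.0628 28.6
63 0.0736 0.074 -1.7 1.07 0.063 28.9
```

Run:
```python
from ringlook import *
M=np.array([.5724,-.0056])
effector.release(); env.pause(.2); env.movel([*M,.2],rate=.12); env.pause(.3)
p,W=wrist('w_fin'); s=env.sense(); r=np.hypot(W[...,0]-M[0],W[...,1]-M[1])
print(s['ee_pos'],s['t'],s['wrist_force'])
m=(r>.018)&(r<.030)&(W[...,2]>.08); q=W[m]; A=np.c_[q[:,:2]-M,np.ones(len(q))]
print('plane',np.linalg.lstsq(A,q[:,2],rcond=None)[0],np.median(q[:,2]))
print(dots(p,W,M,.083,.094)[:4])
u=project([[*M,.09]],s)[0].astype(int)
save('crop3',cv2.resize(p[u[1]-70:u[1]+70,u[0]-70:u[0]+70],None,fx=4,fy=4,interpolation=cv2.INTER_CUBIC))
```

```text
[ 0.57227236 -0.00558973  0.19968805] 31.2 [-0.41644183 -0.35340397  0.45069766]
plane [4.7406207  2.56245426 0.15844652] 0.3045451489286281
((array([ 0.5725144 , -0.00554583]), 0.032807910919189456, 3868, np.float64(0.08758581313888777), array([ 0.57389786, -0.00454673])), 174, np.float64(24.392593079581914), np.float64(0.8987932357536268))
```

View pics/crop3.png

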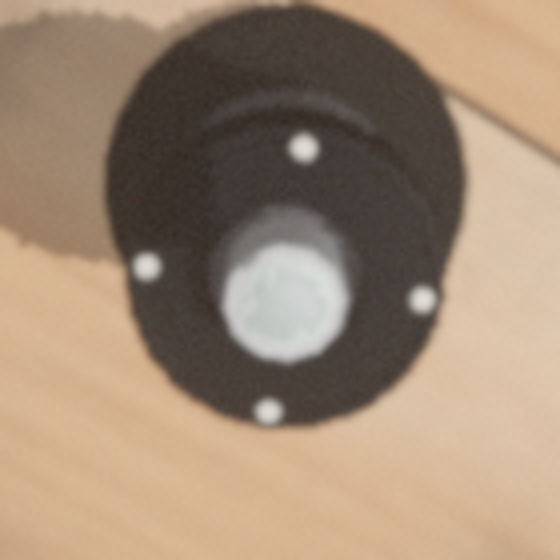

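Run:
```python
from h import *
print(workorder.finish_job())
```

```text
the job is handed in; nothing more can be done
None
```

The job is handed in. The lens is seated in the mouth, and the ring is screwed clockwise 63° to its stop (moment about 1.07 N m) and released. Its underside measured about 11 mm below the rim, and the clock stood at about 31 s. I haven't seen the verdict, and my numeric check of the ring's tilt failed, so I judged it flat from the picture.

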